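Set the circulator fader and the cooling-water needle valve

ROBOT

A 6-joint arm with a two-finger parallel gripper is mounted at the origin on the work surface. World frame = base frame: x ahead of the robot, y to its left, z up, the work surface at z = 0. Lengths are in m, angles in rad, forces in N, time in s.
With the tool pointing down it reaches from about 0.375 to 0.9 m from the base axis. Payload 3.1 kg.
Tool frame: the origin (TCP) lies on the front face of the gripper's body, between the roots of the fingers; the fingertips stand 73 mm ahead of it and the grasp point (between the pads) lies 54 mm ahead of it (manip.tips_ahead is the distance from the TCP to the fingertips, in m); z points along the fingers, y is the line along which they close (so a half turn about z gives the same grasp; the last joint's range is limited). The gripper opens to 85 mm and grips with 20 to 120 N. Pads are 22 mm wide; open, the fingers measure 114 mm over their backs; the gripper's body (76 mm by 85 mm) begins 54 mm behind the grasp point. The pads swing forward as they close: fully open they stand 13 mm farther back than shut.
Start: joints at [-1.466, 0.527, 1.433, -0, 1.181, -0.178], TCP at [0.174, -0.6, 0.304] pointing down, gripper open.
Joint ranges: [-3.08, 3.08], [-0.75, 2.2], [0.22, 2.44], [-1.43, 4.57], [0, 2.65], [-2.85, 2.85]. Speed limits (rad/s): [2.79, 2.79, 3.14, 3.14, 3.14, 3.14].

INTERFACE

Orientations are given as a unit quaternion [x, y, z, w].
In Python, from station import sense, eyes, workorder, manip gives the robot as it stands.
- The arm moves only by the shell command python3 -m inch 'ROWS' [OPENING] [FORCE]. ROWS is JSON, a list of rows, each an object of numbers: "dx", "dy", "dz": the shift along the tool's x, y, z in cm; "wx", "wy", "wz": the turn, a rotation vector about the tool's x, y, z in degrees. In form: [{"dx": .., "dy": .., "dz": .., "wx": .., "wy": .., "wz": ..}, ...]. A call has 1 to 10 rows; each row shifts and turns the commanded pose from where the row before left it, along the tool's axes as they then stand; what a row does not reach is not made up. A row lasts 1/8 s, in which the tool goes at most 62.5 mm and 10.7 degrees, less where a joint would pass 70% of its speed; a pose out of reach is approached as far as the arm can. A call with a gripper value outside its range is refused whole. OPENING is the opening, from 0 (shut) to 1 (fully open), set as the call begins (- or left out, the last holds). The fingers move at their own pace and stop on an object; FORCE is the grip in N (left out, the last holds). Time passes only in rows, so rows that do not move let the fingers close. It gives the time, the measured TCP pose, the force, the opening and the grip force at its end, in the units of the state.
- sense(): the state, without advancing time (a new reading comes with each control period).
- eyes.snapshot(name): name is "scene" or "side" or "wrist"; returns the picture (400x640x3 uint8, red, green, blue); there is no depth.
- eyes.camera_params(name): a dict with "fx", "fy", "cx", "cy" (pixels), "rvec" (rotation vector, rad) and "tvec" (3), from world to camera coordinates, as OpenCV has them. Camera axes: x right, y down, z forward; pixel columns grow to the right and rows downward; lengths in m; the calibration is good to about 2 mm. A picture is of the moment at which its call begins: read the wrist's pose just before it. camera_params takes no time and is no camera call; for the wrist camera it gives the pose at the moment of the call.
- workorder.sign_off(): hands the job in; it is judged then, once.
The state is a dict: "t": time; "q": joint angles; "qd": joint speeds; "tau": joint torques, N m; "tcp_pos": TCP position; "tool_rot": TCP orientation; "force": force on the tool from outside, world axes, zero at the start; "ft_torque": the same for the moment, N m; "finger_gap": opening from 0.0 (shut) to 1.0 (fully open); "gripper_force": force on a finger pad.
Only numpy, scipy, OpenCV 4.12 (cv2) and the standard library are available. Lean on these libraries where they do the work, as an engineer would, in place of code of your own. Each camera call takes 0.05 s, during which the arm holds its last target. There are 200 camera calls.

TASK

Set up the still's cooling water: first slide the fader grip on the control box along its track until it is level with the steel pointer. Then take the crank grip of the needle valve, close the handwheel (clockwise) to its stop, back it off exactly two full turns from the stop, and finish while still holding the crank grip there, with fader and wheel left as set. Leave the glassware and the other things on the bench where they stand.

Things in the scene. Friction and masses are not known exactly. Their poses are not given: they have to be found in the camera images.
- fader_box: white control box of the cooling-water circulator, fixed to the bench, 110 x 200 x 55 mm (x, y, z); origin: centre of its underside. Its x axis is its short side, its y axis its long side. It may stand on the left or on the right, with the valve on the other side. Along the middle of its lid runs a raised track (40 mm wide, 14 mm high) for the fader grip
- fader (a joint): position of the fader grip along its track in m: 0 to 0.11, growing towards the box's +y; the grip stands at y = value - 0.055 in the box's frame. It moves with about 1.5 N and stays where it is left
- fader_top (a point): centre of the top of the black fader grip, an upright block 28 x 20 mm (box x, y) and 40 mm tall; its top is 109 mm above the bench. Its y axis runs along the track
- index_clip: small steel pointer (about 22 x 12 mm, 10 mm high) clamped on the box lid beside the track, on the box's +x side, pointing at the track; origin at its centre line, 34 mm from the track's middle, on the lid; axes as the box. Its place along the track (its own y = 0) is the mark: the fader is on the mark when the middle of its grip is level with the pointer
- valve: bench needle valve fixed to the bench, steel; foot 84 mm across; origin: centre of its underside, on the vertical wheel axis. A short hose nozzle points along its +x, 80 mm out, 45 mm up. With the valve closed to its stop the crank grip stands exactly in the valve's +x direction (over the nozzle)
- handwheel (a joint): angle of the valve's handwheel in rad: 0 = closed to its stop, grows as it is opened (anticlockwise seen from above), 2 pi = one turn; the range goes on to 3.5 turns. Closing is clockwise seen from above. Starts somewhere between 0.5 and 1.5 turns open. Friction about 0.12 Nm (some 3 N at the grip); it stays where it is left
- wheel_axis (a point): centre of the handwheel, on its vertical axis, 112 mm above the bench; aluminium wheel rim 45 mm in radius (12 mm thick, top at 118 mm), three spokes
- grip_centre (a point): centre (half-way up) of the black crank grip, an upright round handle 20 mm in diameter and 50 mm tall standing on the rim, 45 mm from the wheel axis; it runs from 118 to 168 mm above the bench. It revolves freely on its own vertical pin, so a gripper that holds it can keep its heading while it is carried round the wheel axis
- flask_near: small volumetric flask (56 mm wide, 112 mm tall) standing between fader box and valve; origin: centre of its underside. A bystander, loose
- flask_left: same kind of flask, far side, left; origin: centre of its underside. A bystander, loose
- flask_right: same kind of flask, far side, right of the middle; origin: centre of its underside. A bystander, loose
- beaker_near: empty glass beaker (66 mm wide, 85 mm tall) standing between fader box and valve, nearer the robot; origin: centre of its underside. A bystander, loose
- beaker_far: empty glass beaker (72 mm wide, 90 mm tall), far side, left; origin: centre of its underside. A bystander, loose
- scoop: steel lab scoop about 170 mm long lying at the far side, right; origin: centre of its underside. A bystander, loose
- wash_bottle: white wash bottle (72 mm wide, 215 mm tall), at the right edge; origin: centre of its underside. A bystander, loose
Mind the look-alikes: they are no part of the job. Leave any red or yellow look-alike of the fader_box alone.

How it is judged:
On the way, in this order (a step that is already met when the one before it is completed fails the run):
1. the fader grip is level with the pointer (y of fader_top in the frame of index_clip between -0.006 and 0.006 m), for 0.2 s.
2. the valve is closed to its stop, the fader still on its mark (all of step 1 and value of joint handwheel below 0.12 rad), for 0.1 s.
At the end, for the whole second after the job is handed in: The fader grip is within 6 mm of the pointer along the track; the handwheel is at rest two turns (12.57 rad) from its closed stop, within 0.26 rad (15 degrees); the fingers hold the crank grip (contact force above 3 N, grasp point within 30 mm of the grip's centre) (all of step 1 and value of joint handwheel between 12.306 and 12.826 rad and velocity of joint handwheel between -0.1 and 0.1 rad/s and contact force between the fingers and crank_grip above 3 N and distance between the grasp point and grip_centre below 0.03 m); the arm keeps its last pose, push and grip.
It fails at once if a flask, beaker, the scoop or the wash bottle is pushed more than 30 mm from its place (distance of any of flask_near, flask_left, flask_right, beaker_near, beaker_far, scoop, wash_bottle from where it was at the start of the episode above 0.03 m).
It also fails if it takes over 69 s, if anything falls off the work surface, if the arm or the gripper's body presses on something with over 40 N, if the wrist force passes 120 N, or if a joint passes its speed limit or range.

## Working session

There is one attempt and no reset: what is moved stays moved. The work goes in short steps, Python scripts to look and compute and a shell command to move; the robot and the scene stay as the last step left them, time stands still between calls to the robot, and variables do not carry over. Pictures are saved under pics/ and viewed, at most 10 in all, crops included, and the job is handed in when it is done.

```bash
ls; mkdir -p pics
python3 - <<'E'
from station import sense, eyes, workorder, manip
import cv2
s=sense(); print({k:s[k] for k in ('t','tcp_pos','tool_rot','force','finger_gap')}, manip.tips_ahead)
for n in ('scene','side','wrist'):
    p=eyes.camera_params(n); print(n,p)
    cv2.imwrite(f'pics/{n}0.png',cv2.cvtColor(eyes.snapshot(n),cv2.COLOR_RGB2BGR))
E
```

```text
pics
{'t': 0.0, 'tcp_pos': array([ 0.17435264, -0.59961061,  0.30292705]), 'tool_rot': array([ 9.90024739e-01,  1.40889467e-01,  4.89671214e-05, -1.08270512e-03]), 'force': array([ 0.0469276 , -0.32760347, -0.18678038]), 'finger_gap': 1.002139368709384} 0.0726
scene {'fx': 509.6656730438183, 'fy': 509.6656730438183, 'cx': 314.2108635017036, 'cy': 199.47269154898132, 'rvec': array([ 2.13525214,  0.69195678, -0.31111789]), 'tvec': array([-0.42070422, -0.09833499,  2.11067203])}
side {'fx': 424.5242746746781, 'fy': 424.5242746746781, 'cx': 312.2232224552786, 'cy': 200.02089743326522, 'rvec': array([ 2.31506359, -0.07124271,  0.02326054]), 'tvec': array([-0.53679157,  0.11114614,  1.43485694])}
wrist {'fx': 305.2218837397702, 'fy': 305.2218837397702, 'cx': 324.9306958779776, 'cy': 199.73067397302916, 'rvec': array([-2.30634784,  1.73153916,  0.2695189 ]), 'tvec': array([-0.62342221, -0.03942928,  0.3796846 ])}
```

View pics/scene0.png

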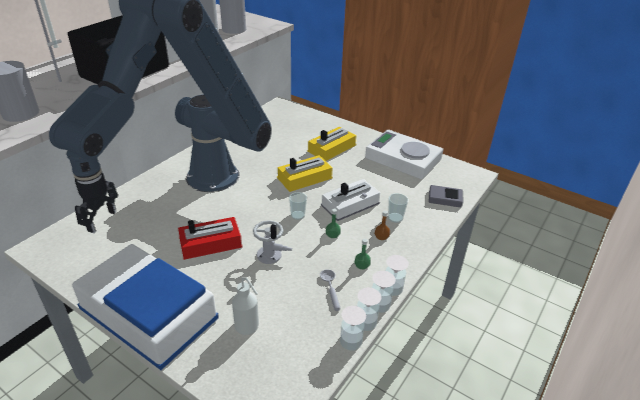

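View pics/side0.png

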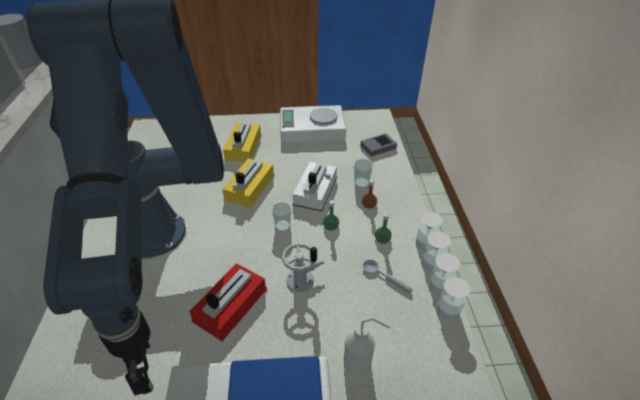

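The scene view shows the white box around (350,198) with its black fader at (345,188). The valve is at (268,245) with its crank grip at (273,231). In the side view the fader is at (312,178) and the crank grip at (314,254). I'll triangulate coarsely, using colour masks near those points.

```bash
cat > h.py <<'E'
import numpy as np, cv2
from scipy.spatial.transform import Rotation as R
from station import sense, eyes, workorder, manip
def cam(n):
    p=eyes.camera_params(n); K=np.array([[p['fx'],0,p['cx']],[0,p['fy'],p['cy']],[0,0,1]])
    return K,R.from_rotvec(p['rvec']).as_matrix(),np.array(p['tvec'])
def ray(c,uv):
    K,M,t=c; d=M.T@np.linalg.solve(K,[uv[0],uv[1],1.]); return -M.T@t,d/np.linalg.norm(d)
def onz(c,uv,z):
    o,d=ray(c,uv); return o+d*(z-o[2])/d[2]
def tri(obs):
    A=np.zeros((3,3));b=np.zeros(3)
    for c,uv in obs:
        o,d=ray(c,uv);P=np.eye(3)-np.outer(d,d);A+=P;b+=P@o
    x=np.linalg.solve(A,b); return x,[np.linalg.norm((np.eye(3)-np.outer(d,d))@(x-o)) for o,d in (ray(c,u) for c,u in obs)]
def proj(c,X):
    K,M,t=c; p=K@(M@np.array(X)+t); return p[:2]/p[2]
def snap(n,f):
    s=sense(); c=cam(n); im=cv2.cvtColor(eyes.snapshot(n),cv2.COLOR_RGB2BGR); cv2.imwrite(f,im); return s,c,im
def tool():
    s=sense(); return np.array(s['tcp_pos']),R.from_quat(s['tool_rot'])
def delta(target):  # cm along tool axes from the measured pose
    p,r=tool(); return np.round(r.inv().apply(np.array(target)-p)*100,2)
E
python3 - <<'E'
from h import *
S,D=cam('scene'),cam('side')
si,di=cv2.imread('pics/scene0.png'),cv2.imread('pics/side0.png')
def blob(im,u,v,r=12,th=60):
    w=im[v-r:v+r,u-r:u+r].max(2)<th
    n,l,st,ce=cv2.connectedComponentsWithStats(w.astype('uint8'))
    i=1+np.argmax(st[1:,4]); return ce[i]+[u-r,v-r],st[i]
for nm,a,b in (('fader',(345,188),(312,178)),('crank',(273,231),(314,254))):
    A,sa=blob(si,*a);B,sb=blob(di,*b); print(nm,A,sa,B,sb,*tri([(S,A),(D,B)]))
# valve wheel axis / box lid rough
print('valve wheel',tri([(S,(268,228)),(D,(299,258))]))
print('box floor', onz(D,(315,185),.055),onz(S,(350,198),.055))
for n,a,b in (('beaker_near',(297,208),(282,220)),('flask_near',(333,230),(331,222))): print(n,tri([(S,a),(D,b)]))
b=np.hstack([cv2.resize(si[170:270,240:380],None,fx=3,fy=3,interpolation=2)[:, :420],cv2.resize(di[150:300,250:370],None,fx=3,fy=3)[:300,:360]])
cv2.imwrite('pics/crop0.png',b)
E
```

```text
fader [343.88607595 189.21518987] [ 5  7 14 13 79] [311.97333333 179.01333333] [ 9  8  8 14 75] [0.54591751 0.14575301 0.08646701] [np.float64(0.0007120093134428473), np.float64(0.000712009313442931)]
crank [273.02985075 231.40298507] [10  6  5 14 67] [312.91176471 254.35294118] [ 8  6  6 14 68] [ 0.52583454 -0.24775342  0.1429455 ] [np.float64(0.00010547003029468623), np.float64(0.00010547003029470214)]
valve wheel (array([ 0.48723844, -0.23170827,  0.11973021]), [np.float64(0.005803998402908932), np.float64(0.005803998402908944)])
box floor [0.55681164 0.14803069 0.055     ] [0.57251406 0.15080103 0.055     ]
beaker_near (array([ 0.43611186, -0.00103659,  0.0366503 ]), [np.float64(0.0015002093042721743), np.float64(0.001500209304272263)])
flask_near (array([ 0.60136189, -0.00571293,  0.019217  ]), [np.float64(0.00032319910972066743), np.float64(0.0003231991097206057)])
```

View pics/crop0.png

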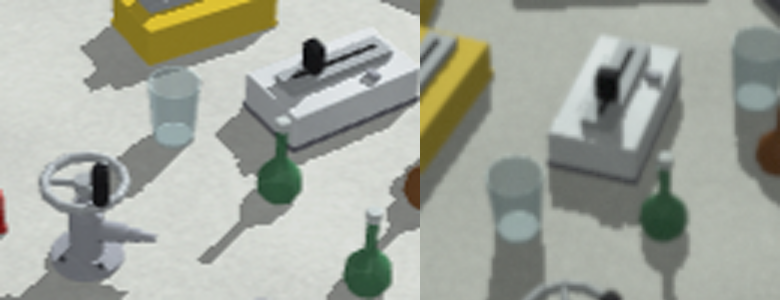

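The crop shows the fader grip near the near end of the track. The steel pointer sits farther along, towards +y, on the far (+x) side. The crank grip is close to the nozzle direction. Next I'll bring the wrist camera over the box.

Run:
```python
from h import *
p,r=tool(); K,M,t=cam('wrist'); C=-M.T@t
print('cam in tool',r.inv().apply(C-p), 'cam z in tool',r.inv().apply(M[2]),'cam x in tool',r.inv().apply(M[0]))
print(delta([0.50,0.12,0.34]))
```

```text
cam in tool [ 0.07717258 -0.00082793 -0.07014328] cam z in tool [-3.03088148e-01  9.12548735e-04  9.52962088e-01] cam x in tool [-9.89324376e-05  9.99999506e-01 -9.89056695e-04]
[ 51.35 -60.03  -3.57]
```

```bash
python3 -m inch '[{"dz":-2},{"dx":3.85,"dy":-4,"dz":-0.2},{"dx":3.85,"dy":-4,"dz":-0.2},{"dx":3.85,"dy":-4,"dz":-0.2},{"dx":3.85,"dy":-4,"dz":-0.2},{"dx":3.85,"dy":-4,"dz":-0.2},{"dx":3.85,"dy":-4,"dz":-0.2},{"dx":3.85,"dy":-4,"dz":-0.2},{"dx":3.85,"dy":-4},{"dx":3.85,"dy":-4}]'
python3 -m inch '[{"dx":3.85,"dy":-4},{"dx":3.85,"dy":-4},{"dx":3.85,"dy":-4},{"dx":3.85,"dy":-4},{"dx":3.85,"dy":-4},{"dx":3.85,"dy":-4},{"wz":9},{"wz":9},{"wz":9},{"wz":9}]'
python3 -m inch '[{},{}]'
python3 - <<'E'
from h import *
s,c,im=snap('wrist','pics/w1.png'); print(s['t'],s['q'])
E
```

```text
0.15 [-1.46649251e+00  5.28230646e-01  1.43364162e+00  2.19381876e-05
  1.18141085e+00 -1.78463805e-01]invalid input at $[0]: expected keys dx, dy, dz, wx, wy, wz
invalid input at $[0]: expected keys dx, dy, dz, wx, wy, wz
invalid input at $[0]: expected keys dx, dy, dz, wx, wy, wz
```

View pics/w1.png

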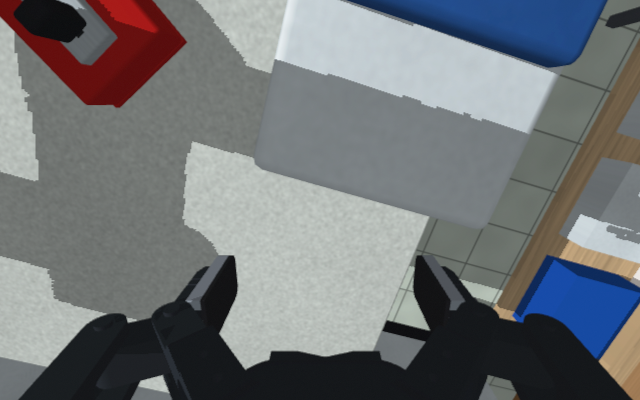

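The arm has not moved because every row needs all six keys. The picture is the start view, with the red look-alike at top left.

```bash
python3 -m inch '[{"dx":0,"dy":0,"dz":-2,"wx":0,"wy":0,"wz":0},{"dx":3.85,"dy":-4,"dz":-0.2,"wx":0,"wy":0,"wz":0},{"dx":3.85,"dy":-4,"dz":-0.2,"wx":0,"wy":0,"wz":0},{"dx":3.85,"dy":-4,"dz":-0.2,"wx":0,"wy":0,"wz":0},{"dx":3.85,"dy":-4,"dz":-0.2,"wx":0,"wy":0,"wz":0},{"dx":3.85,"dy":-4,"dz":-0.2,"wx":0,"wy":0,"wz":0},{"dx":3.85,"dy":-4,"dz":-0.2,"wx":0,"wy":0,"wz":0},{"dx":3.85,"dy":-4,"dz":-0.2,"wx":0,"wy":0,"wz":0},{"dx":3.85,"dy":-4,"dz":0,"wx":0,"wy":0,"wz":0},{"dx":3.85,"dy":-4,"dz":0,"wx":0,"wy":0,"wz":0}]' 1
python3 -m inch '[{"dx":3.85,"dy":-4,"dz":0,"wx":0,"wy":0,"wz":0},{"dx":3.85,"dy":-4,"dz":0,"wx":0,"wy":0,"wz":0},{"dx":3.85,"dy":-4,"dz":0,"wx":0,"wy":0,"wz":0},{"dx":3.85,"dy":-4,"dz":0,"wx":0,"wy":0,"wz":0},{"dx":3.85,"dy":-4,"dz":0,"wx":0,"wy":0,"wz":0},{"dx":3.85,"dy":-4,"dz":0,"wx":0,"wy":0,"wz":0},{"dx":0,"dy":0,"dz":0,"wx":0,"wy":0,"wz":9},{"dx":0,"dy":0,"dz":0,"wx":0,"wy":0,"wz":9},{"dx":0,"dy":0,"dz":0,"wx":0,"wy":0,"wz":9},{"dx":0,"dy":0,"dz":0,"wx":0,"wy":0,"wz":9}]'
python3 -m inch '[{"dx":0,"dy":0,"dz":0,"wx":0,"wy":0,"wz":0},{"dx":0,"dy":0,"dz":0,"wx":0,"wy":0,"wz":0}]'
python3 - <<'E'
from h import *
s,c,im=snap('wrist','pics/w2.png'); print(s['t'],s['q'],s['tcp_pos'],s['tool_rot'])
E
```

```text
t: 1.45
tcp_pos: [0.4073, -0.1561, 0.3381]
tool_rot: [0.99, 0.141, 0.0, 0.0]
force: [0.6, -0.5, 0.5]
finger_gap: 0.999
gripper_force: 0.0
t: 2.7
tcp_pos: [0.5614, 0.1373, 0.3376]
tool_rot: [0.985, -0.174, -0.0, 0.0]
force: [0.2, -0.3, 0.2]
finger_gap: 1.001
gripper_force: 0.0
t: 2.95
tcp_pos: [0.5615, 0.1371, 0.3378]
tool_rot: [0.985, -0.171, -0.0, 0.0]
force: [-0.5, -0.4, 0.2]
finger_gap: 0.998
gripper_force: 0.0
2.95 [4.62844657e-02 4.26235340e-01 1.51352238e+00 1.47785515e-05
 1.20211416e+00 1.96041015e+00] [0.56148999 0.13712893 0.33780413] [ 9.85301303e-01 -1.70825417e-01 -1.37800429e-04  2.34588754e-05]
```

View pics/w2.png

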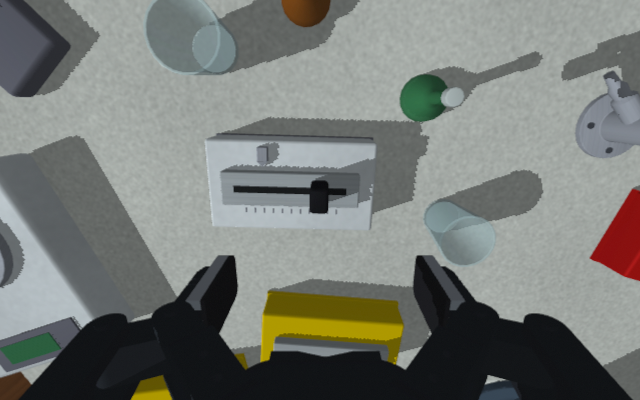

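The wrist view shows the white box with its slot line from (233,188) to (346,191). The pointer is at (263,155) and the black grip is at about x=319, v=180–213, with its top at the lower end. I'll measure these.

```bash
cat >> h.py <<'E'
def measure(c,im,box):
    u0,v0,u1,v1=box; w=im[v0:v1,u0:u1]; mx=w.max(2).astype(int)
    def big(m,k=1):
        n,l,st,ce=cv2.connectedComponentsWithStats(m.astype('uint8')); i=np.argsort(-st[1:,4])[:k]+1
        return [(l==j,st[j],ce[j]+[u0,v0]) for j in i]
    blk=cv2.morphologyEx((mx<60).astype('uint8'),cv2.MORPH_OPEN,np.ones((9,9)))  # drops the thin slot
    m,st,ce=big(blk)[0]
    return m,st,ce
E
python3 - <<'E'
from h import *
im=cv2.imread('pics/w2.png'); c=cam('wrist')
m,st,ce=measure(c,im,(215,165,370,235)); print('fader blob',st+[215,165,0,0,0],ce)
g=im.max(2)
print('col profile at v=205',[int(x) for x in g[205,300:340]])
print('rows at u=319',[int(x) for x in g[170:225,319]])
# pointer
print('ptr'); 
for v in range(142,168,2): print(v,[int(x) for x in g[v,250:284:2]])
# slot line
v,u=np.nonzero(g[180:200,230:305]<60); p=np.polyfit(u+230,v+180,1); print('slot',p)
a,b=onz(c,(235,np.polyval(p,235)),.069),onz(c,(345,np.polyval(p,345)),.069); d=a-b
print('track yaw of +y', np.degrees(np.arctan2(d[1],d[0]))-90)
print('tool heading',np.degrees(np.arctan2(*(tool()[1].as_matrix()[:2,0][::-1]))))
big=cv2.resize(im[130:235,200:380],None,fx=4,fy=4,interpolation=cv2.INTER_CUBIC); cv2.imwrite('pics/w2c.png',big)
E
```

```text
fader blob [310 180  19  33 586] [318.9334471 196.2883959]
col profile at v=205 [144, 144, 145, 145, 145, 145, 144, 144, 144, 100, 28, 29, 27, 26, 24, 24, 26, 25, 25, 25, 25, 23, 24, 23, 23, 23, 17, 16, 110, 142, 142, 143, 143, 142, 143, 142, 142, 143, 143, 143]
rows at u=319 [115, 109, 87, 81, 105, 136, 146, 106, 89, 91, 54, 20, 14, 15, 14, 14, 15, 14, 16, 18, 20, 22, 26, 26, 25, 26, 26, 26, 25, 25, 26, 24, 26, 26, 26, 25, 25, 24, 25, 24, 24, 25, 23, 89, 168, 184, 184, 184, 185, 184, 184, 184, 184, 184, 185]
ptr
142 [182, 180, 180, 179, 179, 178, 176, 174, 171, 147, 172, 170, 125, 168, 169, 168, 166]
144 [192, 192, 192, 192, 193, 193, 165, 139, 116, 116, 127, 117, 117, 118, 165, 191, 190]
146 [192, 193, 191, 191, 134, 89, 89, 96, 95, 110, 117, 117, 117, 117, 116, 190, 192]
148 [194, 192, 191, 168, 134, 138, 138, 137, 106, 101, 117, 118, 118, 117, 175, 189, 191]
150 [194, 192, 191, 171, 140, 144, 141, 141, 111, 101, 117, 117, 118, 116, 169, 189, 191]
152 [194, 193, 191, 181, 140, 143, 141, 141, 113, 103, 118, 116, 116, 116, 163, 191, 191]
154 [194, 193, 191, 178, 140, 142, 140, 140, 113, 102, 118, 118, 117, 116, 116, 190, 191]
156 [192, 192, 192, 180, 140, 142, 139, 141, 113, 102, 117, 117, 117, 118, 187, 192, 193]
158 [192, 192, 192, 185, 141, 141, 139, 140, 115, 94, 117, 118, 119, 119, 173, 193, 194]
160 [194, 195, 194, 181, 141, 141, 139, 140, 115, 94, 118, 119, 158, 190, 195, 194, 193]
162 [194, 195, 194, 191, 146, 135, 135, 135, 128, 117, 118, 119, 194, 195, 195, 193, 191]
164 [194, 194, 195, 194, 191, 149, 135, 157, 117, 177, 187, 194, 194, 193, 193, 193, 190]
166 [117, 131, 129, 118, 139, 124, 128, 126, 130, 137, 118, 132, 141, 194, 140, 127, 163]
slot [2.90225165e-02 1.81875853e+02]
track yaw of +y -21.45846912830025
tool heading -19.69863162511449
```

View pics/w2c.png

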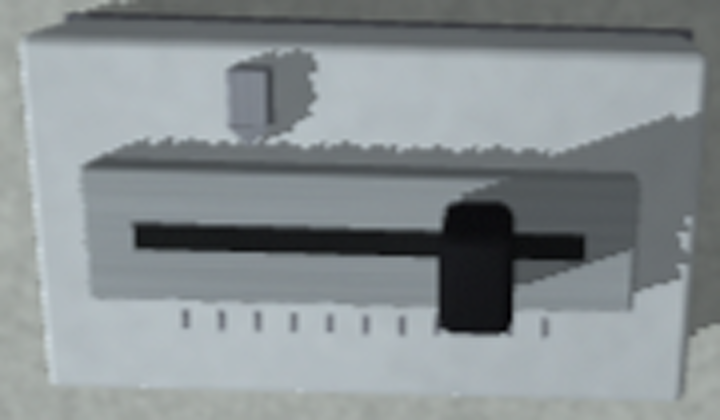

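The crop shows the pointer's top face centred at about (261.5,154), with its tip at (262,164). The grip's top face spans u=309.5–328 and v≈186–213. I'll compute positions from these, with the scene and side views giving a height check on the grip.

Run:
```python
from h import *
c=cam('wrist'); yaw=np.radians(-21.5); ex=np.array([np.cos(yaw),np.sin(yaw)]); ey=np.array([-np.sin(yaw),np.cos(yaw)])
F=onz(c,(318.9,199.5),.109); P=onz(c,(261.5,154),.065); T=onz(c,(262,164),.06)
print('F',F,'P',P,'tip',T)
for X in (P,T): print('y ahead',(X-F)[:2]@ey,'x off',(X-F)[:2]@ex)
print('size y',np.linalg.norm(onz(c,(309.5,205),.109)-onz(c,(328,205),.109)))
print('delta to above, grasp pt', delta([F[0],F[1],.109+.12]))
```

```text
F [0.54680109 0.14920093 0.109     ] P [0.60622396 0.19707806 0.065     ] tip [0.59499896 0.20235502 0.06      ]
y ahead 0.06632427489583481 x off 0.03774106048539227
y ahead 0.06712008029008393 x off 0.02536311060043228
size y 0.0191168648243267
delta to above, grasp pt [-1.79 -0.64 10.88]
```

```bash
python3 -m inch '[{"dx":-0.9,"dy":-0.3,"dz":3.5,"wx":0,"wy":0,"wz":0},{"dx":-0.9,"dy":-0.3,"dz":3.5,"wx":0,"wy":0,"wz":0},{"dx":0,"dy":0,"dz":0,"wx":0,"wy":0,"wz":1.8},{"dx":0,"dy":0,"dz":0,"wx":0,"wy":0,"wz":0},{"dx":0,"dy":0,"dz":0,"wx":0,"wy":0,"wz":0}]'
python3 - <<'E'
from h import *
s,c,im=snap('wrist','pics/w3.png'); 
for n,X in (('F',[.5468,.1492,.109]),('P',[.6062,.1971,.065])): print(n,proj(c,X))
print(s['tcp_pos'],s['tool_rot'])
E
```

```text
t: 3.62
tcp_pos: [0.548, 0.1488, 0.2696]
tool_rot: [0.982, -0.187, 0.002, -0.0]
force: [-0.7, 0.0, -0.4]
finger_gap: 1.001
gripper_force: 0.0
F [325.68419092 206.13842231]
P [251.77367043 150.89698934]
[0.54803307 0.1487715  0.26963676] [ 9.82297476e-01 -1.87317545e-01  1.89654780e-03 -4.57217596e-04]
```

View pics/w3.png

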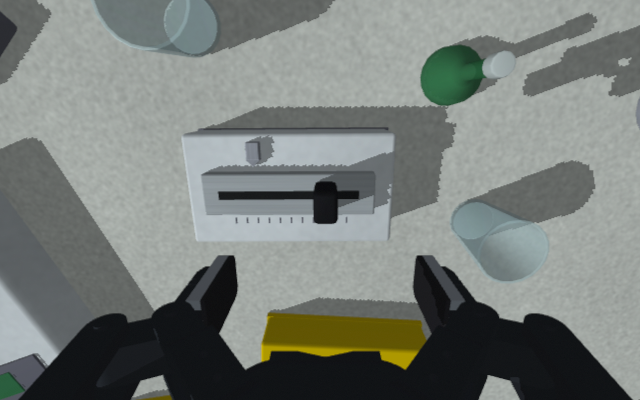

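The second view agrees with the prediction within about 2 px: grip top at about (325,205), pointer at (252,150), and the slot level in the picture. I'll descend and grip.

```bash
python3 -m inch '[{"dx":-0.1,"dy":0,"dz":4,"wx":0,"wy":0,"wz":0},{"dx":0,"dy":0,"dz":4,"wx":0,"wy":0,"wz":0},{"dx":0,"dy":0,"dz":3.9,"wx":0,"wy":0,"wz":0},{"dx":0,"dy":0,"dz":0,"wx":0,"wy":0,"wz":0}]' 1
python3 -m inch '[{"dx":0,"dy":0,"dz":0,"wx":0,"wy":0,"wz":0},{"dx":0,"dy":0,"dz":0,"wx":0,"wy":0,"wz":0},{"dx":0,"dy":0,"dz":0,"wx":0,"wy":0,"wz":0},{"dx":0,"dy":0,"dz":0,"wx":0,"wy":0,"wz":0},{"dx":0,"dy":0,"dz":0,"wx":0,"wy":0,"wz":0},{"dx":0,"dy":0,"dz":0,"wx":0,"wy":0,"wz":0}]' 0 30
python3 - <<'E'
from h import *
s,c,im=snap('wrist','pics/w4.png'); print(s['tcp_pos'],s['force'],s['gripper_force'])
yaw=np.radians(-21.5); ey=np.array([-np.sin(yaw),np.cos(yaw)]);P=[.6062,.1971]
print('remaining y',(np.array(P)-s['tcp_pos'][:2])@ey, 'P pix',proj(c,[.6062,.1971,.065]))
print('heading',np.degrees(np.arctan2(*(tool()[1].as_matrix()[:2,0][::-1]))))
E
```

```text
t: 4.18
tcp_pos: [0.5446, 0.149, 0.1472]
tool_rot: [0.982, -0.187, -0.002, 0.001]
force: [-0.4, 0.1, 0.1]
finger_gap: 0.997
gripper_force: 0.0
t: 4.92
tcp_pos: [0.5462, 0.1494, 0.1501]
tool_rot: [0.982, -0.187, 0.001, -0.0]
force: [-0.4, -0.3, 7.4]
finger_gap: 0.229
gripper_force: 34.3
[0.54624175 0.14937295 0.15008199] [-0.373438   -0.2632702   7.35352055] 34.341110587120056
remaining y 0.06638085820571273 P pix [198.74943412 180.39519959]
heading -21.56963609544714
```

View pics/w4.png

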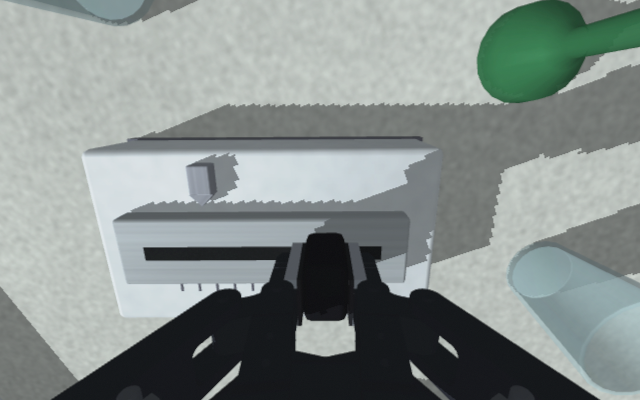

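The fingers hold the grip, and the pointer is at (200,180) as predicted. Now I'll slide it 6.6 cm along tool −y.

```bash
python3 -m inch '[{"dx":0,"dy":-0.6,"dz":-0.1,"wx":0,"wy":0,"wz":0},{"dx":0,"dy":-1.2,"dz":0,"wx":0,"wy":0,"wz":0},{"dx":0,"dy":-1.2,"dz":0,"wx":0,"wy":0,"wz":0},{"dx":0,"dy":-1.2,"dz":0,"wx":0,"wy":0,"wz":0},{"dx":0,"dy":-1.2,"dz":0,"wx":0,"wy":0,"wz":0},{"dx":0,"dy":-0.8,"dz":0,"wx":0,"wy":0,"wz":0},{"dx":0,"dy":-0.4,"dz":0,"wx":0,"wy":0,"wz":0},{"dx":0,"dy":0,"dz":0,"wx":0,"wy":0,"wz":0},{"dx":0,"dy":0,"dz":0,"wx":0,"wy":0,"wz":0}]'
python3 - <<'E'
from h import *
s,c,im=snap('wrist','pics/w5.png'); print(s['tcp_pos'],s['force'],s['gripper_force'])
yaw=np.radians(-21.5); ey=np.array([-np.sin(yaw),np.cos(yaw)]);P=[.6062,.1971]
print('remaining y',(np.array(P)-s['tcp_pos'][:2])@ey)
# pointer in this view: top-face columns & tip; grip blob columns
u,v=proj(c,[.6062,.1971,.065]); print(u,v)
cv2.imwrite('pics/w5c.png',cv2.resize(im[140:330,230:420],None,fx=3,fy=3,interpolation=cv2.INTER_CUBIC))
E
```

```text
t: 6.1
tcp_pos: [0.5703, 0.211, 0.1501]
tool_rot: [0.982, -0.188, 0.0, -0.001]
force: [1.1, 0.6, 4.0]
finger_gap: 0.228
gripper_force: 34.1
[0.57029166 0.2109968  0.15012178] [1.07926962 0.57886772 4.00428051] 34.093183279037476
remaining y 0.00023062438600289324
325.2477933065169 179.6432027598412
```

View pics/w5c.png

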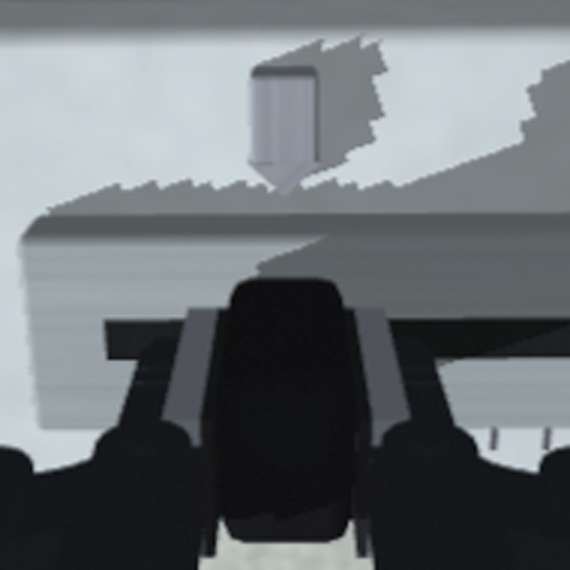

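The pointer tip (crop x≈284) and grip centre (≈286) are level, under 1 mm apart. I'll release, lift and go above the valve.

```bash
python3 -m inch '[{"dx":0,"dy":0,"dz":0,"wx":0,"wy":0,"wz":0},{"dx":0,"dy":0,"dz":0,"wx":0,"wy":0,"wz":0},{"dx":0,"dy":0,"dz":0,"wx":0,"wy":0,"wz":0},{"dx":0,"dy":0,"dz":0,"wx":0,"wy":0,"wz":0},{"dx":0,"dy":0,"dz":0,"wx":0,"wy":0,"wz":0},{"dx":0,"dy":0,"dz":-2,"wx":0,"wy":0,"wz":0},{"dx":0,"dy":0,"dz":-4.5,"wx":0,"wy":0,"wz":0},{"dx":0,"dy":0,"dz":-4.5,"wx":0,"wy":0,"wz":0},{"dx":0,"dy":0,"dz":-4.5,"wx":0,"wy":0,"wz":0},{"dx":0,"dy":0,"dz":-4.5,"wx":0,"wy":0,"wz":0}]' 1
python3 -m inch '[{"dx":1.1,"dy":4.9,"dz":0,"wx":0,"wy":0,"wz":0},{"dx":1.1,"dy":4.9,"dz":0,"wx":0,"wy":0,"wz":0},{"dx":1.1,"dy":4.9,"dz":0,"wx":0,"wy":0,"wz":0},{"dx":1.1,"dy":4.9,"dz":0,"wx":0,"wy":0,"wz":0},{"dx":1.1,"dy":4.9,"dz":0,"wx":0,"wy":0,"wz":0},{"dx":1.1,"dy":4.9,"dz":0,"wx":0,"wy":0,"wz":0},{"dx":1.1,"dy":4.9,"dz":0,"wx":0,"wy":0,"wz":0},{"dx":1.1,"dy":4.9,"dz":0,"wx":0,"wy":0,"wz":0},{"dx":1.1,"dy":4.9,"dz":0,"wx":0,"wy":0,"wz":0},{"dx":0,"dy":0,"dz":0,"wx":0,"wy":0,"wz":0}]'
python3 -m inch '[{"dx":0,"dy":0,"dz":0,"wx":0,"wy":0,"wz":0}]'
python3 - <<'E'
from h import *
s,c,im=snap('wrist','pics/w6.png'); np.save('w6.npy',np.array([c[0],c[1],np.tile(c[2],(3,1))]))
print(s['tcp_pos'],s['tool_rot'])
G=[.5258,-.2478]
print('crank top/bottom/axis px',proj(c,G+[.168]),proj(c,G+[.118]),proj(c,[.487,-.232,.118]))
m,st,ce=measure(c,im,(200,60,450,240)); print('dark blob',st+[200,60,0,0,0],ce)
print('wash bottle',tri([(cam('scene'),(246,308)),(cam('side'),(359,355))]))
cv2.imwrite('pics/w6c.png',cv2.resize(im[40:290,180:460],None,fx=2.4,fy=2.4,interpolation=cv2.INTER_CUBIC))
E
```

```text
t: 7.4
tcp_pos: [0.5697, 0.2106, 0.3514]
tool_rot: [0.982, -0.187, -0.0, 0.0]
force: [0.6, -0.4, 0.2]
finger_gap: 1.001
gripper_force: 0.0
t: 8.65
tcp_pos: [0.4993, -0.2393, 0.3499]
tool_rot: [0.982, -0.19, 0.0, 0.001]
force: [-0.2, 0.3, -0.1]
finger_gap: 1.001
gripper_force: 0.0
t: 8.78
tcp_pos: [0.4994, -0.2355, 0.3497]
tool_rot: [0.982, -0.188, -0.0, -0.0]
force: [-0.3, 0.2, 0.6]
finger_gap: 1.003
gripper_force: 0.0
[ 0.49938884 -0.23549726  0.34969153] [ 9.82224028e-01 -1.87711359e-01 -4.11255187e-04 -4.85486529e-04]
crank top/bottom/axis px [327.45416854 162.66386502] [327.02905568 153.19140201] [326.5824881  193.78171614]
dark blob [315 147  21  28 507] [325.13412229 160.76331361]
wash bottle (array([ 0.62348841, -0.50327534,  0.07321566]), [np.float64(0.008922335398004803), np.float64(0.00892233539800482)])
```

View pics/w6c.png

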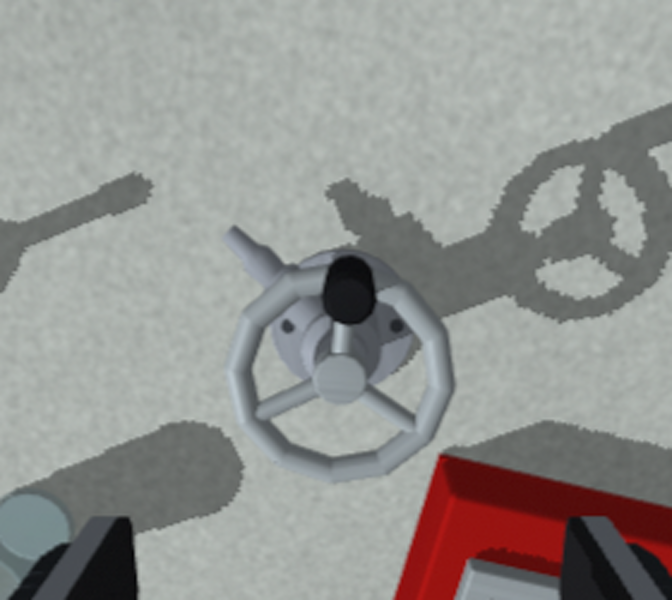

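The crop shows the wheel's outer rim spanning x 229–454 with its bottom at y 481 (full-frame centre about (322,195)). The grip's top disc is at crop (349,297), full frame (325.4,163.8). The nozzle tip is at crop (235,235), so the grip stands about 40° clockwise of the nozzle, i.e. about 0.89 turns open. I'll fit the rim numerically.

Run:
```python
from h import *
from scipy.optimize import least_squares
im=cv2.imread('pics/w6.png'); c=cam('wrist'); f=im.astype(int)
# bluish metal vs greenish-grey floor
print('floor',f[100,250],'rim',f[195,278],f[195,366],f[237,320])
m=((f[...,0]-f[...,1])>=3).astype('uint8'); m[:, :265]=0; m[:,378:]=0; m[:140]=0; m[250:]=0
m=cv2.morphologyEx(m,cv2.MORPH_OPEN,np.ones((3,3)))
v,u=np.nonzero(m); X=np.array([onz(c,p,.112)[:2] for p in zip(u,v)])
c0=onz(c,(322.3,195),.112)[:2]; print('eye centre',c0)
d=X-c0; r=np.hypot(*d.T); a=np.degrees(np.arctan2(d[:,1],d[:,0]))
out=[]
for k in range(-180,180,10):
    s=(a>=k)&(a<k+10)&(r<.06)
    if s.any(): i=np.argmax(np.where(s,r,0)); out.append((k,round(r[i]*1e3,1),X[i]))
print([(o[0],float(o[1])) for o in out])
P=np.array([o[2] for o in out if 43<o[1]<54])
g=least_squares(lambda q:np.hypot(*(P-q[:2]).T)-q[2],[*c0,.05],loss='soft_l1',f_scale=.001); print('fit',g.x,'res mm',np.round(g.fun*1e3,1))
ax=g.x[:2]; G=onz(c,(325.4,163.8),.168)[:2]; print('grip',G,'radius',np.hypot(*(G-ax)),'ang',np.degrees(np.arctan2(*(G-ax)[::-1])))
N=onz(c,(180+235/2.4,40+235/2.4),.045)[:2]; print('nozzle ang',np.degrees(np.arctan2(*(N-ax)[::-1])),np.hypot(*(N-ax)))
print('delta',delta([*G,.202]))
```

```text
floor [176 180 174] rim [158 153 145] [115 113 106] [156 151 142]
eye centre [ 0.48587754 -0.22611754]
[(-180, 51.3), (-170, 50.2), (-160, 50.0), (-150, 50.1), (-140, 48.2), (-130, 48.5), (-120, 47.8), (-110, 46.5), (-100, 47.9), (-90, 46.8), (-80, 46.9), (-70, 46.5), (-60, 47.3), (-50, 51.2), (-40, 53.0), (-30, 53.5), (-20, 53.4), (-10, 52.5), (0, 59.9), (10, 59.9), (20, 59.4), (30, 50.0), (40, 49.6), (50, 50.1), (60, 50.9), (70, 51.0), (80, 50.9), (90, 52.3), (100, 51.8), (110, 51.9), (120, 52.9), (130, 52.1), (140, 52.0), (150, 52.4), (160, 51.1), (170, 51.6)]
fit [ 0.48501134 -0.22412501  0.04989954] res mm [ 0.7 -0.2  0.4  0.5 -0.7 -0.1 -0.7 -1.6 -0.1 -1.  -0.9 -1.2 -0.5  3.2
  4.9  5.3  4.9  3.8 -0.4 -1.  -1.  -0.5 -0.5 -0.9  0.3 -0.3 -0.1  0.8
  0.1  0.3  0.8 -0.1  0.9]
grip [ 0.52569544 -0.24522672] radius 0.0458309774009687 ang -27.41450839457659
nozzle ang 22.900719188455483 0.07503235508016891
delta [2.820e+00 1.000e-02 1.477e+01]
```

```bash
python3 -m inch '[{"dx":1.4,"dy":0,"dz":3,"wx":0,"wy":0,"wz":0},{"dx":1.4,"dy":0,"dz":3,"wx":0,"wy":0,"wz":0},{"dx":0,"dy":0,"dz":3,"wx":0,"wy":0,"wz":0},{"dx":0,"dy":0,"dz":3,"wx":0,"wy":0,"wz":0},{"dx":0,"dy":0,"dz":2.7,"wx":0,"wy":0,"wz":0},{"dx":0,"dy":0,"dz":0,"wx":0,"wy":0,"wz":0}]' 1
python3 -m inch '[{"dx":0,"dy":0,"dz":0,"wx":0,"wy":0,"wz":0},{"dx":0,"dy":0,"dz":0,"wx":0,"wy":0,"wz":0},{"dx":0,"dy":0,"dz":0,"wx":0,"wy":0,"wz":0},{"dx":0,"dy":0,"dz":0,"wx":0,"wy":0,"wz":0},{"dx":0,"dy":0,"dz":0,"wx":0,"wy":0,"wz":0},{"dx":0,"dy":0,"dz":0,"wx":0,"wy":0,"wz":0},{"dx":0,"dy":0,"dz":0,"wx":0,"wy":0,"wz":0}]' 0 40
python3 - <<'E'
from h import *
p,r=tool(); ax=np.array([.4848,-.224]); d=p[:2]-ax; h=r.as_matrix()[:2,0]; hd=np.degrees(np.arctan2(h[1],h[0]))
a=np.degrees(np.arctan2(d[1],d[0])); print('heading',hd,'angle',a,'r',np.hypot(*d),p, sense()['ft_torque'])
E
```

```text
t: 9.57
tcp_pos: [0.525, -0.2438, 0.2011]
tool_rot: [0.982, -0.186, -0.002, -0.001]
force: [-0.5, -0.4, 0.8]
finger_gap: 1.0
gripper_force: 0.0
t: 10.45
tcp_pos: [0.5261, -0.2463, 0.2038]
tool_rot: [0.982, -0.187, 0.001, 0.0]
force: [-1.2, 1.8, 5.4]
finger_gap: 0.219
gripper_force: 39.0
heading -21.60628181727431 angle -28.345126200696985 r 0.046918777562712816 [ 0.52609339 -0.24627617  0.20378706] [ 0.19208237  0.08097637 -0.02023721]
```

Run:
```python
import numpy as np
f=np.radians(np.arange(7,368,15)); x,y=4.5*np.cos(f),4.5*np.sin(f)
for k in range(24): print(7+15*k, round(x[k+1]-x[k],2), round(y[k+1]-y[k],2))
```

```text
7 -0.29 1.14
22 -0.58 1.02
37 -0.82 0.84
52 -1.01 0.6
67 -1.13 0.31
82 -1.17 0.01
97 -1.14 -0.29
112 -1.02 -0.58
127 -0.84 -0.82
142 -0.6 -1.01
157 -0.31 -1.13
172 -0.01 -1.17
187 0.29 -1.14
202 0.58 -1.02
217 0.82 -0.84
232 1.01 -0.6
247 1.13 -0.31
262 1.17 -0.01
277 1.14 0.29
292 1.02 0.58
307 0.84 0.82
322 0.6 1.01
337 0.31 1.13
352 0.01 1.17
```

Closing clockwise, first 60° and then check.

```bash
python3 -m inch '[{"dx":-0.29,"dy":1.14,"dz":0,"wx":0,"wy":0,"wz":0},{"dx":-0.58,"dy":1.02,"dz":0,"wx":0,"wy":0,"wz":0},{"dx":-0.82,"dy":0.84,"dz":0,"wx":0,"wy":0,"wz":0},{"dx":-1.01,"dy":0.6,"dz":0,"wx":0,"wy":0,"wz":0},{"dx":0,"dy":0,"dz":0,"wx":0,"wy":0,"wz":0}]'
python3 -m inch '[{"dx":-1.13,"dy":0.31,"dz":0,"wx":0,"wy":0,"wz":0},{"dx":-1.17,"dy":0.01,"dz":0,"wx":0,"wy":0,"wz":0},{"dx":0,"dy":0,"dz":0,"wx":0,"wy":0,"wz":0}]'
```

```text
t: 11.08
tcp_pos: [0.4868, -0.2708, 0.2038]
tool_rot: [0.982, -0.188, 0.0, 0.001]
force: [-0.2, -0.5, 6.6]
finger_gap: 0.22
gripper_force: 39.3
t: 11.45
tcp_pos: [0.4638, -0.2649, 0.2037]
tool_rot: [0.982, -0.187, -0.0, 0.001]
force: [-0.7, -1.7, 8.8]
finger_gap: 0.222
gripper_force: 39.6
```

```bash
python3 -m inch '[{"dx":-1.14,"dy":-0.29,"dz":0,"wx":0,"wy":0,"wz":0},{"dx":-1.02,"dy":-0.58,"dz":0,"wx":0,"wy":0,"wz":0},{"dx":-0.84,"dy":-0.82,"dz":0,"wx":0,"wy":0,"wz":0},{"dx":-0.6,"dy":-1.01,"dz":0,"wx":0,"wy":0,"wz":0},{"dx":0,"dy":0,"dz":0,"wx":0,"wy":0,"wz":0}]'
python3 -m inch '[{"dx":-0.31,"dy":-1.13,"dz":0,"wx":0,"wy":0,"wz":0},{"dx":-0.01,"dy":-1.17,"dz":0,"wx":0,"wy":0,"wz":0},{"dx":0.29,"dy":-1.14,"dz":0,"wx":0,"wy":0,"wz":0},{"dx":0.58,"dy":-1.02,"dz":0,"wx":0,"wy":0,"wz":0},{"dx":0.82,"dy":-0.84,"dz":0,"wx":0,"wy":0,"wz":0},{"dx":0,"dy":0,"dz":0,"wx":0,"wy":0,"wz":0}]'
```

```text
t: 12.08
tcp_pos: [0.4408, -0.2256, 0.2037]
tool_rot: [0.982, -0.187, 0.0, 0.0]
force: [1.0, 1.1, 9.5]
finger_gap: 0.221
gripper_force: 39.8
t: 12.82
tcp_pos: [0.474, -0.1823, 0.2037]
tool_rot: [0.982, -0.187, 0.001, 0.001]
force: [1.1, -1.5, 8.3]
finger_gap: 0.222
gripper_force: 39.7
```

```bash
python3 -m inch '[{"dx":1.01,"dy":-0.6,"dz":0,"wx":0,"wy":0,"wz":0},{"dx":1.13,"dy":-0.31,"dz":0,"wx":0,"wy":0,"wz":0},{"dx":1.17,"dy":-0.01,"dz":0,"wx":0,"wy":0,"wz":0},{"dx":1.14,"dy":0.29,"dz":0,"wx":0,"wy":0,"wz":0},{"dx":0,"dy":0,"dz":0,"wx":0,"wy":0,"wz":0}]'
python3 - <<'E'
import numpy as np
f=np.radians(np.arange(292,342,5)); x,y=4.5*np.cos(f),4.5*np.sin(f)
for k in range(9): print(292+5*k, round(x[k+1]-x[k],2), round(y[k+1]-y[k],2))
E
```

```text
t: 13.45
tcp_pos: [0.5166, -0.1928, 0.2037]
tool_rot: [0.982, -0.187, -0.0, 0.001]
force: [-0.7, -2.5, 9.6]
finger_gap: 0.219
gripper_force: 39.9
292 0.36 0.16
297 0.34 0.19
302 0.32 0.22
307 0.3 0.25
312 0.28 0.28
317 0.25 0.3
322 0.23 0.32
327 0.2 0.34
332 0.17 0.35
```

```bash
python3 -m inch '[{"dx":0.36,"dy":0.16,"dz":0,"wx":0,"wy":0,"wz":0},{"dx":0.34,"dy":0.19,"dz":0,"wx":0,"wy":0,"wz":0},{"dx":0.32,"dy":0.22,"dz":0,"wx":0,"wy":0,"wz":0},{"dx":0,"dy":0,"dz":0,"wx":0,"wy":0,"wz":0}]'
python3 -m inch '[{"dx":0.3,"dy":0.25,"dz":0,"wx":0,"wy":0,"wz":0},{"dx":0,"dy":0,"dz":0,"wx":0,"wy":0,"wz":0},{"dx":0,"dy":0,"dz":0,"wx":0,"wy":0,"wz":0}]'
```

```text
t: 13.95
tcp_pos: [0.5234, -0.2008, 0.2037]
tool_rot: [0.982, -0.187, -0.001, -0.0]
force: [-0.5, 1.6, 10.4]
finger_gap: 0.219
gripper_force: 40.0
t: 14.32
tcp_pos: [0.5253, -0.2041, 0.2037]
tool_rot: [0.982, -0.187, -0.001, -0.0]
force: [-0.4, 2.6, 9.4]
finger_gap: 0.224
gripper_force: 39.9
```

```bash
python3 -m inch '[{"dx":0.14,"dy":0.14,"dz":0,"wx":0,"wy":0,"wz":0},{"dx":0,"dy":0,"dz":0,"wx":0,"wy":0,"wz":0},{"dx":0,"dy":0,"dz":0,"wx":0,"wy":0,"wz":0}]'
```

```text
t: 14.7
tcp_pos: [0.5262, -0.2057, 0.2037]
tool_rot: [0.982, -0.187, -0.001, -0.0]
force: [-0.1, 2.2, 11.0]
finger_gap: 0.225
gripper_force: 40.0
```

```bash
python3 -m inch '[{"dx":0.13,"dy":0.15,"dz":0,"wx":0,"wy":0,"wz":0},{"dx":0,"dy":0,"dz":0,"wx":0,"wy":0,"wz":0},{"dx":0,"dy":0,"dz":0,"wx":0,"wy":0,"wz":0}]'
python3 -m inch '[{"dx":0.06,"dy":0.07,"dz":0,"wx":0,"wy":0,"wz":0},{"dx":0,"dy":0,"dz":0,"wx":0,"wy":0,"wz":0},{"dx":0,"dy":0,"dz":0,"wx":0,"wy":0,"wz":0}]'
```

```text
t: 15.08
tcp_pos: [0.527, -0.2075, 0.2037]
tool_rot: [0.982, -0.187, -0.001, -0.001]
force: [1.1, 2.6, 10.3]
finger_gap: 0.218
gripper_force: 39.9
t: 15.45
tcp_pos: [0.5272, -0.208, 0.2037]
tool_rot: [0.982, -0.187, -0.001, -0.001]
force: [-0.3, 3.3, 11.6]
finger_gap: 0.223
gripper_force: 40.0
```

```bash
python3 -m inch '[{"dx":0.12,"dy":0.16,"dz":0,"wx":0,"wy":0,"wz":0},{"dx":0,"dy":0,"dz":0,"wx":0,"wy":0,"wz":0},{"dx":0,"dy":0,"dz":0,"wx":0,"wy":0,"wz":0}]'
```

```text
t: 15.82
tcp_pos: [0.5273, -0.2084, 0.2037]
tool_rot: [0.982, -0.188, -0.002, -0.002]
force: [0.9, 7.2, 11.9]
finger_gap: 0.218
gripper_force: 40.2
```

```bash
python3 -m inch '[{"dx":0.11,"dy":0.16,"dz":0,"wx":0,"wy":0,"wz":0},{"dx":0,"dy":0,"dz":0,"wx":0,"wy":0,"wz":0},{"dx":0,"dy":0,"dz":0,"wx":0,"wy":0,"wz":0}]'
```

```text
t: 16.2
tcp_pos: [0.5273, -0.2087, 0.2036]
tool_rot: [0.982, -0.188, -0.003, -0.004]
force: [0.7, 12.5, 14.6]
finger_gap: 0.221
gripper_force: 40.5
```

The stop is reached: the force rises with no motion, at TCP (0.5273, -0.2085). I'll compute the opening rows from φ=317° downwards.

```bash
python3 - <<'E'
import numpy as np
f=np.radians(317-15*np.arange(25)); x,y=4.5*np.cos(f),4.5*np.sin(f)
for k in range(24): print(317-15*k, round(x[k+1]-x[k],2), round(y[k+1]-y[k],2))
E
python3 -m inch '[{"dx":-0.11,"dy":-0.16,"dz":0,"wx":0,"wy":0,"wz":0},{"dx":-0.12,"dy":-0.16,"dz":0,"wx":0,"wy":0,"wz":0},{"dx":-0.06,"dy":-0.07,"dz":0,"wx":0,"wy":0,"wz":0}]'
```

```text
317 -0.91 -0.75
302 -1.07 -0.49
287 -1.16 -0.19
272 -1.17 0.11
257 -1.1 0.41
242 -0.96 0.68
227 -0.75 0.91
212 -0.49 1.07
197 -0.19 1.16
182 0.11 1.17
167 0.41 1.1
152 0.68 0.96
137 0.91 0.75
122 1.07 0.49
107 1.16 0.19
92 1.17 -0.11
77 1.1 -0.41
62 0.96 -0.68
47 0.75 -0.91
32 0.49 -1.07
17 0.19 -1.16
2 -0.11 -1.17
-13 -0.41 -1.1
-28 -0.68 -0.96
t: 16.58
tcp_pos: [0.5272, -0.2077, 0.2037]
tool_rot: [0.982, -0.187, -0.0, -0.0]
force: [0.8, -0.3, 8.7]
finger_gap: 0.227
gripper_force: 39.8
```

```bash
python3 -m inch '[{"dx":-0.91,"dy":-0.75,"dz":0,"wx":0,"wy":0,"wz":0},{"dx":-1.07,"dy":-0.49,"dz":0,"wx":0,"wy":0,"wz":0},{"dx":-1.16,"dy":-0.19,"dz":0,"wx":0,"wy":0,"wz":0},{"dx":-1.17,"dy":0.11,"dz":0,"wx":0,"wy":0,"wz":0},{"dx":-1.1,"dy":0.41,"dz":0,"wx":0,"wy":0,"wz":0},{"dx":-0.96,"dy":0.68,"dz":0,"wx":0,"wy":0,"wz":0},{"dx":-0.75,"dy":0.91,"dz":0,"wx":0,"wy":0,"wz":0},{"dx":-0.49,"dy":1.07,"dz":0,"wx":0,"wy":0,"wz":0},{"dx":0,"dy":0,"dz":0,"wx":0,"wy":0,"wz":0}]'
python3 -m inch '[{"dx":-0.19,"dy":1.16,"dz":0,"wx":0,"wy":0,"wz":0},{"dx":0.11,"dy":1.17,"dz":0,"wx":0,"wy":0,"wz":0},{"dx":0.41,"dy":1.1,"dz":0,"wx":0,"wy":0,"wz":0},{"dx":0.68,"dy":0.96,"dz":0,"wx":0,"wy":0,"wz":0},{"dx":0.91,"dy":0.75,"dz":0,"wx":0,"wy":0,"wz":0},{"dx":1.07,"dy":0.49,"dz":0,"wx":0,"wy":0,"wz":0},{"dx":1.16,"dy":0.19,"dz":0,"wx":0,"wy":0,"wz":0},{"dx":1.17,"dy":-0.11,"dz":0,"wx":0,"wy":0,"wz":0},{"dx":0,"dy":0,"dz":0,"wx":0,"wy":0,"wz":0}]'
```

```text
t: 17.7
tcp_pos: [0.4505, -0.1979, 0.2037]
tool_rot: [0.982, -0.187, 0.001, 0.001]
force: [0.9, -3.5, 7.5]
finger_gap: 0.219
gripper_force: 39.8
t: 18.82
tcp_pos: [0.4788, -0.2702, 0.2037]
tool_rot: [0.982, -0.187, 0.0, 0.001]
force: [-0.8, -2.4, 9.2]
finger_gap: 0.221
gripper_force: 40.0
```

```bash
python3 -m inch '[{"dx":1.1,"dy":-0.41,"dz":0,"wx":0,"wy":0,"wz":0},{"dx":0.96,"dy":-0.68,"dz":0,"wx":0,"wy":0,"wz":0},{"dx":0.75,"dy":-0.91,"dz":0,"wx":0,"wy":0,"wz":0},{"dx":0.49,"dy":-1.07,"dz":0,"wx":0,"wy":0,"wz":0},{"dx":0.19,"dy":-1.16,"dz":0,"wx":0,"wy":0,"wz":0},{"dx":-0.11,"dy":-1.17,"dz":0,"wx":0,"wy":0,"wz":0},{"dx":-0.41,"dy":-1.1,"dz":0,"wx":0,"wy":0,"wz":0},{"dx":-0.68,"dy":-0.96,"dz":0,"wx":0,"wy":0,"wz":0},{"dx":0,"dy":0,"dz":0,"wx":0,"wy":0,"wz":0}]'
python3 -m inch '[{"dx":-0.91,"dy":-0.75,"dz":0,"wx":0,"wy":0,"wz":0},{"dx":-1.07,"dy":-0.49,"dz":0,"wx":0,"wy":0,"wz":0},{"dx":-1.16,"dy":-0.19,"dz":0,"wx":0,"wy":0,"wz":0},{"dx":-1.17,"dy":0.11,"dz":0,"wx":0,"wy":0,"wz":0},{"dx":-1.1,"dy":0.41,"dz":0,"wx":0,"wy":0,"wz":0},{"dx":-0.96,"dy":0.68,"dz":0,"wx":0,"wy":0,"wz":0},{"dx":-0.75,"dy":0.91,"dz":0,"wx":0,"wy":0,"wz":0},{"dx":-0.49,"dy":1.07,"dz":0,"wx":0,"wy":0,"wz":0},{"dx":0,"dy":0,"dz":0,"wx":0,"wy":0,"wz":0}]'
```

```text
t: 19.95
tcp_pos: [0.5272, -0.2079, 0.2037]
tool_rot: [0.982, -0.187, -0.0, 0.0]
force: [-0.1, 1.3, 9.1]
finger_gap: 0.223
gripper_force: 40.0
t: 21.08
tcp_pos: [0.4504, -0.1979, 0.2037]
tool_rot: [0.982, -0.187, 0.001, 0.001]
force: [0.3, -3.1, 8.6]
finger_gap: 0.22
gripper_force: 39.9
```

One turn is done, back at the same TCP. Now the rest of the second turn.

```bash
python3 -m inch '[{"dx":-0.19,"dy":1.16,"dz":0,"wx":0,"wy":0,"wz":0},{"dx":0.11,"dy":1.17,"dz":0,"wx":0,"wy":0,"wz":0},{"dx":0.41,"dy":1.1,"dz":0,"wx":0,"wy":0,"wz":0},{"dx":0.68,"dy":0.96,"dz":0,"wx":0,"wy":0,"wz":0},{"dx":0.91,"dy":0.75,"dz":0,"wx":0,"wy":0,"wz":0},{"dx":1.07,"dy":0.49,"dz":0,"wx":0,"wy":0,"wz":0},{"dx":1.16,"dy":0.19,"dz":0,"wx":0,"wy":0,"wz":0},{"dx":1.17,"dy":-0.11,"dz":0,"wx":0,"wy":0,"wz":0},{"dx":0,"dy":0,"dz":0,"wx":0,"wy":0,"wz":0}]'
python3 -m inch '[{"dx":1.1,"dy":-0.41,"dz":0,"wx":0,"wy":0,"wz":0},{"dx":0.96,"dy":-0.68,"dz":0,"wx":0,"wy":0,"wz":0},{"dx":0.75,"dy":-0.91,"dz":0,"wx":0,"wy":0,"wz":0},{"dx":0.49,"dy":-1.07,"dz":0,"wx":0,"wy":0,"wz":0},{"dx":0.19,"dy":-1.16,"dz":0,"wx":0,"wy":0,"wz":0},{"dx":-0.11,"dy":-1.17,"dz":0,"wx":0,"wy":0,"wz":0},{"dx":-0.41,"dy":-1.1,"dz":0,"wx":0,"wy":0,"wz":0},{"dx":-0.68,"dy":-0.96,"dz":0,"wx":0,"wy":0,"wz":0},{"dx":0,"dy":0,"dz":0,"wx":0,"wy":0,"wz":0},{"dx":0,"dy":0,"dz":0,"wx":0,"wy":0,"wz":0}]'
python3 - <<'E'
from h import *
# check without viewing: fader in scene+side, and crank grip dark blob
o=[];k=[]
for n,f0,g0 in (('scene',None,None),('side',None,None)):
    s,c,im=snap(n,f'pics/{n}1.png'); g=im.max(2)
    u,v=np.round(proj(c,[.5705,.2113,.089])).astype(int); r=11
    n_,l,st,ce=cv2.connectedComponentsWithStats((g[v-r:v+r,u-r:u+r]<60).astype('uint8')); i=1+np.argmax(st[1:,4])
    o.append((c,ce[i]+[u-r,v-r])); print(n,st[i],(u,v),o[-1][1])
X,e=tri(o); print('fader',X,e,'expected mid-grip .5705 .2113 (from P)')
yaw=np.radians(-21.5); print('y err',(X[:2]-np.array([.6062,.1971]))@[-np.sin(yaw),np.cos(yaw)])
print(sense()['tcp_pos'],sense()['t'])
E
```

```text
t: 22.2
tcp_pos: [0.4788, -0.2702, 0.2037]
tool_rot: [0.982, -0.187, 0.0, 0.001]
force: [0.1, -2.4, 8.1]
finger_gap: 0.22
gripper_force: 40.1
t: 23.45
tcp_pos: [0.5272, -0.2079, 0.2037]
tool_rot: [0.982, -0.187, -0.0, -0.0]
force: [1.2, 1.4, 8.7]
finger_gap: 0.223
gripper_force: 40.1
scene [ 0  6 17 14 81] (np.int64(359), np.int64(183)) [357.37037037 184.19753086]
side [  0   0  22  22 281] (np.int64(318), np.int64(167)) [319.15658363 169.33451957]
fader [0.57470367 0.19341624 0.09283922] [np.float64(0.0023164407224775052), np.float64(0.002316440722477668)] expected mid-grip .5705 .2113 (from P)
y err -0.014970881138713307
[ 0.52721045 -0.20795437  0.20370156] 23.55
```

The side blob fills its window, so the arm hides the fader there. I'll check the fader from the scene view alone, with the thin slot opened away.

Run:
```python
from h import *
c=cam('scene'); yaw=np.radians(-21.5); ey=np.array([-np.sin(yaw),np.cos(yaw)])
for f,X in (('scene0',[.5468,.1492,.089]),('scene1',[.5705,.2113,.089])):
    g=cv2.imread(f'pics/{f}.png').max(2); u,v=np.round(proj(c,X)).astype(int); r=14
    w=cv2.morphologyEx((g[v-r:v+r,u-r:u+r]<70).astype('uint8'),cv2.MORPH_OPEN,np.ones((5,5)))
    n,l,st,ce=cv2.connectedComponentsWithStats(w); i=1+np.argmax(st[1:,4]); p=ce[i]+[u-r,v-r]
    Y=onz(c,p,.089); print(f,st[i],p,proj(c,X),Y,'y err',(Y-X)[:2]@ey)
```

```text
scene0 [10 10  7 11 71] [343.77464789 189.        ] [344.54770114 188.49517311] [0.54620394 0.14476085 0.089     ] y err -0.004348722608111624
scene1 [10 10  7 10 68] [357.91176471 183.5       ] [358.58068779 182.99298103] [0.57018587 0.20693105 0.089     ] y err -0.0041800781606919
```

The fader's scene-view offset is the same before and after (-4.3 and -4.2 mm). It therefore moved exactly as commanded and stayed there. The wheel is two turns from the stop and the grip is held.

```bash
python3 -c "
from station import workorder; print(workorder.sign_off())"
```

```text
the job is handed in; nothing more can be done
None
```

The job is handed in at about 23.6 s of the 69 s allowed, with no verdict shown: by my measurements the fader is level with the pointer (under 1 mm off), and the valve was closed to its stop, backed off two full turns (about 2° over) and is still held by its crank grip.

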